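# Lock the hand mill's shaft with its cross pin

### The arm

A 7-joint arm with a two-finger parallel gripper is mounted at the origin on a cart in front of the work surface, level with it; the furniture and walls round the work are solid. World frame = base frame: x ahead of the robot, y to its left, z up, the work surface at z = 0. Lengths are in m, angles in rad, forces in N, time in s.
With the tool pointing down it reaches from about 0.4 to 0.9 m from the base axis. Payload 5.6 kg.
Tool frame: the origin (TCP) lies on the mounting face of the last link; the fingertips stand 190 mm ahead of it and the grasp point (between the pads) lies 171 mm ahead of it; z points along the fingers, y is the direction in which the jaws open and shut (so a half turn about z gives the same grasp; the last joint's range is limited). The gripper opens to 92 mm and grips with 3 to 60 N. Pads are 20 mm wide; open, the fingers measure 128 mm over their backs; the gripper's body (75 mm by 189 mm) begins 69 mm behind the grasp point.
Start: joints at [-1.25, 0.468, -0.012, 1.603, 0.006, 1.071, -0.056], TCP at [0.231, 0.607, 0.405] pointing down, gripper open.
Joint ranges: [-2.53, 2.53], [-0.31, 2.02], [-1.57, 1.55], [0.28, 2.44], [-1.29, 4.43], [0.15, 1.84], [-2.92, 2.92]. Speed limits (rad/s): [2.57, 2.57, 3.14, 3.14, 3.14, 3.14, 3.14].

### API

Orientations are given as a unit quaternion [x, y, z, w].
In Python, from workcell import arm, viewer gives the robot as it stands.
- The arm moves only by the tool step_arm, never from a script. Its argument "commands" is a list of rows, each an object of numbers: "x", "y", "z": the shift along the tool's x, y, z each as a share of 30 mm, from -1 to 1; "rx", "ry", "rz": the turn, a rotation vector about the tool's x, y, z each as a share of 6 degrees, from -1 to 1; "hand": the finger opening in mm, from 0 to 91.9. A call has 1 to 5 rows; each row shifts and turns the pose as measured when the row begins, along the tool's axes as they then stand; what a row does not reach is not made up. A row lasts 1/10 s, in which the tool goes at most 50 mm and 8.59 degrees, less where a joint would pass 70% of its speed; a pose out of reach is approached as far as the arm can. A call with a number of a shift or a turn outside -1 to 1 is refused whole. A call with a gripper value outside its range is refused whole. The fingers move at their own pace and stop on an object; the grip force is fixed at half the most. Time passes only in rows, so rows that do not move let the fingers close. It gives the time, the measured TCP pose, the force and the opening at its end, in the units of the state.
- arm.get_state(): the state, without advancing time (a new reading comes with each control period).
- viewer.read_camera(name): name is "side" or "top" or "wrist"; returns a dict with "image" (400x640x3 uint8, red, green, blue), "intrinsics" (3x3 intrinsics, pixels), "D" ([k1, k2, p1, p2, k3] as OpenCV has them; the pictures are not rectified), "cam_to_world" (4x4, takes a point from camera to world coordinates); the wrist camera has in their place "mount" (4x4, takes a point from camera to tool coordinates, whose origin is the TCP and whose axes are the flange's). Camera axes: x right, y up, looking along -z (the intrinsics and any distortion apply to the point x, -y, -z); pixel columns grow to the right and rows downward; lengths in m; the calibration is good to about 2 mm. A picture is of the moment at which its call begins: read the wrist's pose just before it. There is no depth.
- arm.sign_off(): hands the job in, once; it reports no verdict.
The state is a dict: "time": time; "qpos": joint angles; "joint_vel": joint speeds; "effort": joint torques, N m; "eef_pos": TCP position; "ee_rot": TCP orientation; "ft_force": force on the tool from outside, world axes, zero at the start; "moment": the same for the moment, N m; "finger_gap": opening from 0.0 (shut) to 1.0 (fully open).
Only numpy, scipy, OpenCV 4.12 (cv2) and the standard library are available. Lean on these libraries where they do the work, as an engineer would, in place of code of your own. Each camera call takes 0.05 s, during which the arm holds its last target. There are 200 camera calls.

### The job

Lock the hand mill so that it can be cleaned: take the red-headed pin from the wooden stand and stand it in the brass bush on top of the mill, turn the crank gently away from you until the pin drops into the hidden hole in the shaft and stops the crank, without forcing it, then press the pin down until its head sits flush on the bush. Leave the honey jar, red shaker, egg timer and drinking glass where they stand.

Things in the scene. Friction and masses are not known exactly. Their poses are not given: they have to be found in the camera images.
- mill: hand-cranked kitchen mill bolted to the worktop: dark blue housing 64 x 132 mm (x, y), top 86 mm up, on a steel foot 110 x 150 mm; steel hopper 64 mm across, top 126 mm up, its centre 74 mm to +y of the bush. Origin on the worktop straight under the brass pin bush; z up, y along the mill's shaft away from the crank, x across the shaft away from the robot
- bush_mouth (a point): centre of the mouth of the brass pin bush on top of the housing, 100 mm above the worktop; bush 36 mm across outside, mouth 15 mm wide, narrowing 2 mm below to a bore of 11.2 mm that guides the pin down to the shaft; axes as the mill's
- shaft_mid (a point): point on the axis of the mill's shaft straight under the bush, inside the housing, 60 mm above the worktop. Shaft 30 mm in diameter (its top 25 mm below the bush mouth), along the mill's y. Here a hidden hole 12 mm wide crosses it; it comes upright at an unknown crank angle between -0.3 and +0.5 rad, different every time. The point stands still; its axes are the mill's
- crank: crank on the shaft's -y end. Origin on the shaft axis below the bush, z along the arm. Angle about the mill's y: 0 = arm up, positive = leaning to the mill's +x; starts at -0.85 to -0.55, stops at -1.1 and 1.1. Friction of 0.10 N m (2 N at the handle) keeps it where it is left. Turned to positive, it is stopped by the dropped pin. More than 50 N of shaft on pin (15 N at the handle) is too much
- crank_grip (a point): middle of the dark wooden crank handle, a rod of 16 mm diameter and 52 mm length along the mill's y that spins freely on its own spindle, 55 mm from the shaft axis and 76 mm to -y of the bush; from above it can be pushed along x with the side of the fingers, or pinched
- pin: loose locking pin, about 70 g: steel shank 10 mm thick, 62 mm long, tip tapered to 5 mm, red head. Origin at the tip, z to the head. Starts upright in the stand. Origin above the worktop: 75 mm standing on the shaft; about 62 mm once dropped by its weight into the hole, on a spring catch (the crank stops 0.1 to 0.4 rad later); 38 mm fully home. Pressing it home takes 3 to 10 N
- pin_head (a point): centre of the pin's red cylindrical head (23 mm diameter, 32 mm high), 78 mm above the tip and 16 mm below the head's top; z along the pin. Fully home, the head's underside sits on the bush mouth
- stand: light wooden block 56 x 56 x 45 mm, fixed, with one upright hole (12 mm wide, 40 mm deep) in which the pin stands, the head's underside 22 mm above the block; origin at the centre of its underside
- honey_jar: bystander: honey jar with a black lid, 63 mm across, 94 high; origin at the centre of its underside
- red_shaker: bystander: glass shaker with a red cap, 42 mm across, 92 high; origin at the centre of its underside
- egg_timer: bystander: egg timer with a red upper half, 61 mm across, 56 high; origin at the centre of its underside
- tumbler: bystander: empty drinking glass, 81 mm across, 92 high; origin at the centre of its underside
Not all that is in view belongs to the job. There is more than one size of the pin; the job needs the smallest.

How it is judged:
On the way, in this order (a step that is already met when the one before it is completed fails the run):
1. the pin stands upright in the bush on the shaft (head centre 147 to 160 mm above the worktop) (z of pin_head in the frame of mill between 0.147 and 0.16 m and horizontal distance between pin_head and bush_mouth below 0.012 m and angle between pin_head's own z axis and vertical below 0.2 rad), for 0.2 s.
2. the pin has dropped into the shaft's hole (head centre below 147 mm) (z of pin_head in the frame of mill below 0.147 m and horizontal distance between pin_head and bush_mouth below 0.012 m), for 0.1 s.
At the end, for the whole second after the job is handed in: The pin is through the shaft and fully home: head centre at most 118 mm above the worktop (116 = head flat on the bush), within 4 mm of the bush's axis, upright within 0.08 rad, at rest and released (z of pin_head in the frame of mill below 0.118 m and horizontal distance between pin_head and bush_mouth below 0.004 m and angle between pin_head's own z axis and vertical below 0.08 rad and linear speed of pin below 0.02 m/s); the robot touches nothing.
It fails at once if the shaft presses on the pin with more than 50 N (crank forced, or pin pressed hard on the shaft beside the hole) (contact force between pin and crank above 50 N).
It fails at once if the honey jar is moved by more than 25 mm (distance of honey_jar from where it was at the start of the episode above 0.025 m).
It fails at once if the red shaker is moved by more than 25 mm (distance of red_shaker from where it was at the start of the episode above 0.025 m).
It fails at once if the egg timer is moved by more than 25 mm (distance of egg_timer from where it was at the start of the episode above 0.025 m).
It fails at once if the tumbler is moved by more than 25 mm (distance of tumbler from where it was at the start of the episode above 0.025 m).
It also fails if it takes over 50 s, if anything falls off the work surface, if the arm or the gripper's body presses on something with over 40 N, if the wrist force passes 120 N, or if a joint passes its speed limit or range.

## Working session

There is one attempt and no reset: what is moved stays moved. The work goes in short steps, Python scripts to look and compute and a tool call to move; the robot and the scene stay as the last step left them, time stands still between calls to the robot, and variables do not carry over. Pictures are saved under pics/ and viewed, about 8 in all and at most 12, crops included, and the job is handed in when it is done.

Besides the shell and the picture viewer there is one more tool, called after "Emit:" by a JSON object that holds its "fn" and its "kwargs". step_arm: Moves the arm, as the interface text tells. Shift numbers are shares of 30 mm and turn numbers shares of 6 degrees, none past 1 either way. Its arguments: {"type":"object","properties":{"commands":{"type":"array","items":{"type":"object","properties":{"x":{"type":"number","minimum":-1,"maximum":1},"y":{"type":"number","minimum":-1,"maximum":1},"z":{"type":"number","minimum":-1,"maximum":1},"rx":{"type":"number","minimum":-1,"maximum":1},"ry":{"type":"number","minimum":-1,"maximum":1},"rz":{"type":"number","minimum":-1,"maximum":1},"hand":{"type":"number"}}}}},"required":["commands"]}

```bash
mkdir -p pics
cat > h.py <<'E'
import numpy as np,cv2
from workcell import arm,viewer
from scipy.spatial.transform import Rotation as R
def T():
    s=arm.get_state();M=np.eye(4);M[:3,:3]=R.from_quat(s['ee_rot']).as_matrix();M[:3,3]=s['eef_pos'];return M
def cam(n):
    t=T();c=viewer.read_camera(n)
    c['P']=t@np.array(c['mount']) if n=='wrist' else np.array(c['cam_to_world'])
    c['K']=np.array(c['intrinsics'],float);c['D']=np.array(c['D'],float);return c
def save(c,f,box=None,s=1):
    im=c['image'][:,:,::-1]
    if box: im=im[box[1]:box[3],box[0]:box[2]]
    cv2.imwrite('pics/'+f,cv2.resize(im,None,fx=s,fy=s,interpolation=cv2.INTER_CUBIC))
def ray(c,u,v):
    x,y=cv2.undistortPoints(np.array([[[u,v]]],float),c['K'],c['D'])[0,0]
    d=c['P'][:3,:3]@np.array([x,-y,-1]);return c['P'][:3,3],d/np.linalg.norm(d)
def onz(c,u,v,z):
    o,d=ray(c,u,v);return o+d*(z-o[2])/d[2]
def cross(a,b):
    (o,d),(p,e)=a,b
    t=np.linalg.lstsq(np.c_[d,-e],p-o,rcond=None)[0]
    return (o+t[0]*d+p+t[1]*e)/2,np.linalg.norm(o+t[0]*d-p-t[1]*e)
def proj(c,X):
    q=np.linalg.inv(c['P'])@np.append(X,1)
    return cv2.projectPoints(np.array([[q[0],-q[1],-q[2]]]),np.zeros(3),np.zeros(3),c['K'],c['D'])[0].ravel()
def reds(c,amin=40):
    h=cv2.cvtColor(c['image'],cv2.COLOR_RGB2HSV)
    m=(((h[...,0]<8)|(h[...,0]>172))&(h[...,1]>130)&(h[...,2]>60)).astype(np.uint8)
    n,l,st,ce=cv2.connectedComponentsWithStats(m)
    return [(st[i].tolist(),ce[i].round(1).tolist()) for i in range(1,n) if st[i][4]>amin]
E
python3 - <<'E'
from h import *
for n in('top','side'):
    c=cam(n);save(c,n+'0.png');print(n,c['P'][:3,3],reds(c))
s=arm.get_state();print(s['ee_rot'],s['eef_pos'],s['ft_force'],viewer.read_camera('wrist')['mount'])
E
```

```text
top [0.34247567 0.17557585 1.08430081] [([283, 37, 30, 28, 255], [298.1, 50.6]), ([419, 120, 16, 16, 186], [426.5, 127.1]), ([247, 179, 14, 14, 143], [253.2, 185.1]), ([205, 222, 13, 13, 137], [211.4, 227.6]), ([246, 224, 11, 10, 80], [251.2, 228.8]), ([243, 257, 25, 25, 476], [254.8, 269.0])]
side [0.47172972 0.97777037 0.82015371] [([139, 117, 14, 15, 159], [145.2, 124.0]), ([275, 121, 13, 14, 144], [281.2, 127.3]), ([169, 210, 16, 26, 132], [177.3, 225.9]), ([321, 220, 15, 24, 298], [328.2, 231.2]), ([370, 234, 11, 18, 154], [374.4, 242.5]), ([402, 247, 28, 25, 541], [415.3, 259.0]), ([368, 257, 16, 24, 322], [375.6, 268.5]), ([49, 270, 29, 26, 554], [63.0, 282.4])]
[ 1.80913350e-01  9.83498716e-01 -7.91524476e-04 -9.77491128e-05] [0.23122493 0.60723971 0.40384612] [ 0.08618528 -0.32509218  0.13769853] [[-4.35235360e-04  9.64076834e-01  2.65623171e-01  7.52424712e-02]
 [ 9.99999901e-01  3.94426242e-04  2.06977857e-04 -5.18113109e-04]
 [ 9.47738077e-05  2.65623235e-01 -9.64076910e-01  1.90024096e-02]
 [ 0.00000000e+00  0.00000000e+00  0.00000000e+00  1.00000000e+00]]
```

View pics/top0.png

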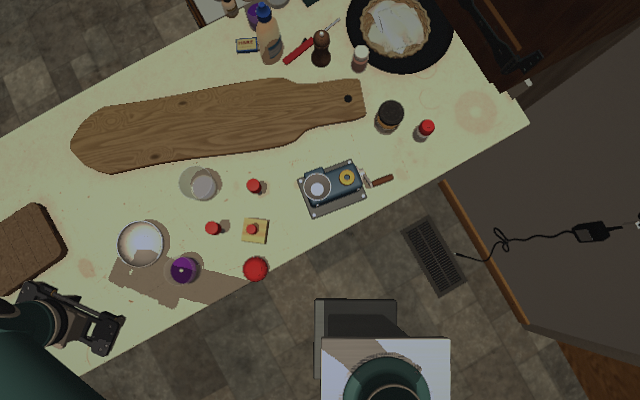

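View pics/side0.png

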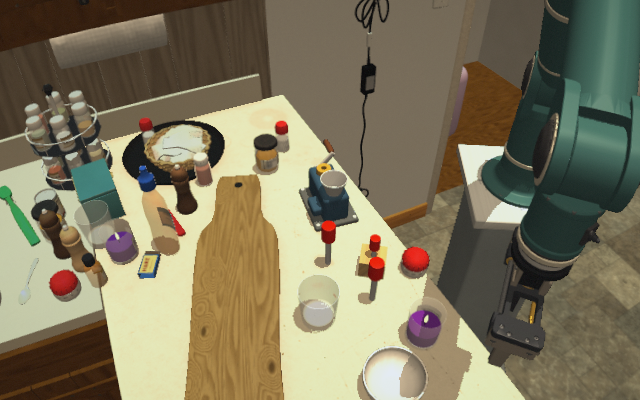

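The top view shows three red pin heads at (253,185), (211,228) and (251,229). Only the one at (251,229) sits in the wooden stand, and it looks the smallest. The mill is near (335,188), with its crank handle at (382,181). I'll crop to confirm the pin and triangulate the positions.

Run:
```python
from h import *
t=cam('top');s=cam('side')
a=t['image'][160:260,190:400,::-1];b=s['image'][140:310,290:440,::-1]
a=cv2.resize(a,(780,371),interpolation=cv2.INTER_CUBIC)
b=cv2.resize(b,None,fx=3.4,fy=3.4,interpolation=cv2.INTER_CUBIC)
cv2.imwrite('pics/a.png',a);cv2.imwrite('pics/b.png',b)
for n,p,q in(('standpin',(251.2,228.8),(374.4,242.5)),('p2',(253.2,185.1),(328.2,231.2)),('p3',(211.4,227.6),(375.6,268.5))):
    print(n,cross(ray(t,*p),ray(s,*q)))
for n,p,z in(('bush',(347,177),.1),('hopper',(317,188),.126),('handle',(382,181),.1),('timer',(255,269),.04),('tumbler',(203,185),.09),('shaker',(426,127),.09),('jar',(390,115),.094)):
    print(n,onz(t,*p,z).round(4))
```

```text
standpin (array([0.40903599, 0.3232164 , 0.08221905]), np.float64(9.440655291293996e-05))
p2 (array([0.50702413, 0.31883199, 0.10466829]), np.float64(0.00096402856356683))
p3 (array([0.40889989, 0.41020504, 0.10513549]), np.float64(0.0003025725418013141))
bush [0.5304 0.1037 0.1   ]
hopper [0.4994 0.1728 0.126 ]
handle [0.5222 0.0226 0.1   ]
timer [0.3163 0.3174 0.04  ]
tumbler [0.5086 0.4383 0.09  ]
shaker [ 0.6575 -0.0868  0.09  ]
jar [6.841e-01 6.000e-04 9.400e-02]
```

View pics/a.png

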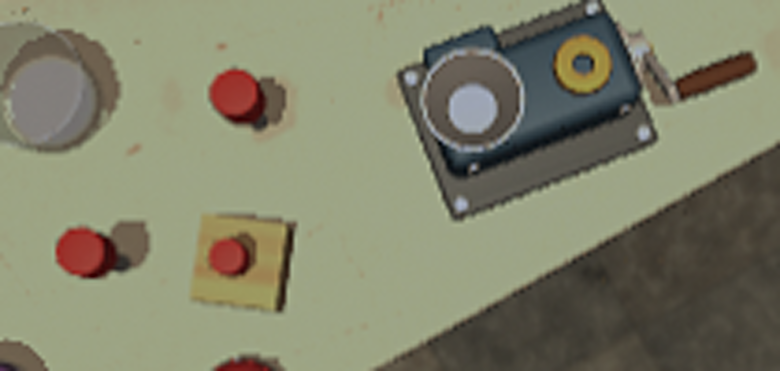

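View pics/b.png

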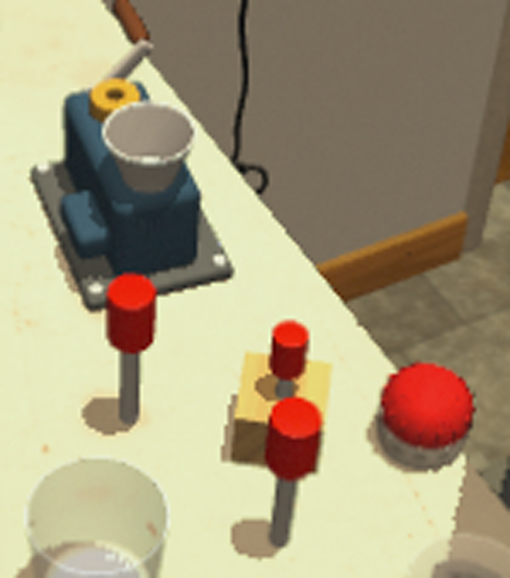

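The crop confirms it: the pin in the stand has a clearly smaller head than the two free-standing ones, and its head height of 82 mm matches the expected 83 mm. The mill's yaw is about 24°. I'll approach with the jaws along the mill's x.

Emit:
{"fn": "step_arm", "kwargs": {"commands": [{"x": -1,"y": -0.28,"rz": 0.75,"hand": 50},{"x": -1,"y": -0.28,"rz": 0.75,"hand": 50},{"x": -1,"y": -0.28,"rz": 0.75,"hand": 50},{"x": -1,"y": -0.28,"rz": 0.75,"hand": 50},{"x": -1,"y": -0.28,"rz": 0.75,"hand": 50}]}}

```text
validation failed for argument at $.co...
```

Emit:
{"fn": "step_arm", "kwargs": {"commands": [{"x": -1,"y": -0.28,"rz": 0.75,"hand": 50},{"x": -1,"y": -0.28,"rz": 0.75,"hand": 50},{"x": -1,"y": -0.28,"rz": 0.75,"hand": 50},{"x": -1,"y": -0.28,"rz": 0.75,"hand": 50},{"rz": 0.75,"hand": 50}]}}

```text
validation failed for argument at $.co...
```

```bash
cat >> h.py <<'E'
def go(G,yaw=24.2):
    "G: wanted grasp point (world); prints tool-frame shift in mm, tool rotvec in deg for tool down with jaw at yaw"
    t=T();y=np.radians(yaw);j=np.array([np.cos(y),np.sin(y),0]);z=np.array([0,0,-1.])
    W=np.c_[np.cross(j,z),j,z]
    tcp=np.array(G)-.171*z
    print('shift mm',(t[:3,:3].T@(tcp-t[:3,3])*1000).round(1),'rot deg',np.degrees(R.from_matrix(t[:3,:3].T@W).as_rotvec()).round(2))
def st():
    s=arm.get_state();t=T();print('t',round(s['time'],2),'grasp',(t[:3,3]+.171*t[:3,2]).round(4),'F',np.round(s['ft_force'],1),'gap mm',round(s['finger_gap']*92,1))
E
python3 - <<'E'
from h import *
st();go([.409,.323,.2])
w=cam('wrist');save(w,'w0.png');print(reds(w))
for X in([.409,.3232,.083],[.409,.3232,.099],[.409,.3232,.045]):print(proj(w,np.array(X)))
E
```

```text
t 0.25 grasp [0.2312 0.6072 0.2332] F [0.4 0.  0.5] gap mm 92.2
shift mm [-267.3 -202.4   33.4] rot deg [-5.000e-02  2.000e-02  4.495e+01]
[]
[140.3378925  417.68592657]
[133.66033005 429.83849052]
[154.54457747 391.91527754]
```

View pics/w0.png

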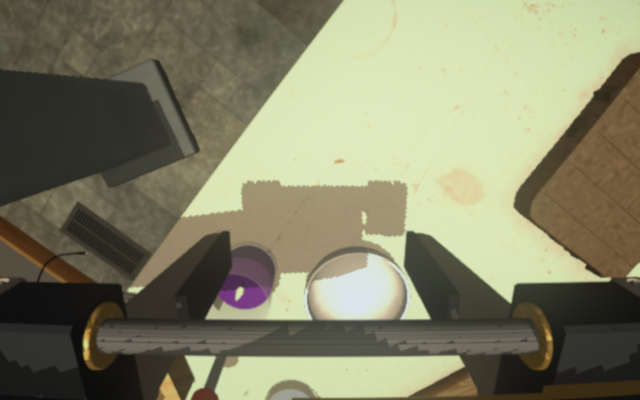

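Both move calls were refused and the arm hasn't moved. The wrist view just shows the start area (candle at (245,280), bowl at (357,290)). The error text is cut off, so I'll try a single row to find out what the tool rejects.

Emit:
{"fn": "step_arm", "kwargs": {"commands": [{"x": -0.9,"y": -0.28,"z": 0.0,"rx": 0.0,"ry": 0.0,"rz": 0.75,"hand": 50.0}]}}

```text
time: 0.4
eef_pos: [0.2501, 0.5917, 0.4041]
ee_rot: [0.217, 0.976, 0.0, -0.001]
ft_force: [-0.6, 1.0, 0.1]
finger_gap: 0.936
```

A row with all seven fields goes through, so I'll fill in every field from now on.

Emit:
{"fn": "step_arm", "kwargs": {"commands": [{"x": -1,"y": -0.28,"z": 0,"rx": 0,"ry": 0,"rz": 0.75,"hand": 50},{"x": -1,"y": -0.28,"z": 0,"rx": 0,"ry": 0,"rz": 0.75,"hand": 50},{"x": -1,"y": -0.28,"z": 0,"rx": 0,"ry": 0,"rz": 0.75,"hand": 50},{"x": -1,"y": -0.28,"z": 0,"rx": 0,"ry": 0,"rz": 0.75,"hand": 50},{"x": -1,"y": -0.28,"z": 0,"rx": 0,"ry": 0,"rz": 0.75,"hand": 50}]}}

```text
time: 0.9
eef_pos: [0.3598, 0.4602, 0.4037]
ee_rot: [0.421, 0.907, -0.0, -0.0]
ft_force: [0.0, 0.4, 0.6]
finger_gap: 0.544
```

Emit:
{"fn": "step_arm", "kwargs": {"commands": [{"x": -1,"y": -0.28,"z": 0,"rx": 0,"ry": 0,"rz": 0.75,"hand": 50},{"x": -1,"y": -0.28,"z": 0,"rx": 0,"ry": 0,"rz": 0.75,"hand": 50},{"x": -1,"y": -0.28,"z": 0,"rx": 0,"ry": 0,"rz": 0.75,"hand": 50}]}}

```text
time: 1.2
eef_pos: [0.3977, 0.3607, 0.4045]
ee_rot: [0.538, 0.843, 0.0, 0.001]
ft_force: [0.0, -0.5, 0.2]
finger_gap: 0.545
```

Run:
```python
from h import *
st();go([.409,.323,.2])
```

```text
t 1.2 grasp [0.3979 0.3606 0.2335] F [ 0.  -0.5  0.2] gap mm 50.2
shift mm [-38.9  -5.6  33.5] rot deg [0.06 0.06 0.7 ]
```

Emit:
{"fn": "step_arm", "kwargs": {"commands": [{"x": -0.65,"y": -0.1,"z": 0.6,"rx": 0,"ry": 0,"rz": 0.1,"hand": 50},{"x": -0.65,"y": -0.1,"z": 0.6,"rx": 0,"ry": 0,"rz": 0,"hand": 50},{"x": 0,"y": 0,"z": 0,"rx": 0,"ry": 0,"rz": 0,"hand": 50}]}}

```text
time: 1.5
eef_pos: [0.4137, 0.3087, 0.3694]
ee_rot: [0.554, 0.832, 0.001, 0.002]
ft_force: [1.1, -0.7, 0.4]
finger_gap: 0.544
```

Run:
```python
from h import *
st();go([.409,.323,.088])
w=cam('wrist');save(w,'w1.png');print(reds(w))
for X in([.409,.3232,.083],[.409,.3232,.099],[.409,.3232,.067]):print(proj(w,np.array(X)))
```

```text
t 1.5 grasp [0.4145 0.3087 0.1984] F [ 1.1 -0.7  0.4] gap mm 50.1
shift mm [ 15.2   0.7 110.4] rot deg [ 0.22  0.11 -1.55]
[([346, 44, 47, 49, 1750], [368.8, 67.6]), ([184, 98, 68, 68, 3393], [217.5, 131.1]), ([302, 168, 30, 29, 667], [316.4, 182.0]), ([421, 230, 40, 37, 1142], [440.9, 247.6])]
[318.54074062 179.7206781 ]
[318.69372039 184.43504708]
[318.40409094 175.51038677]
```

View pics/w1.png

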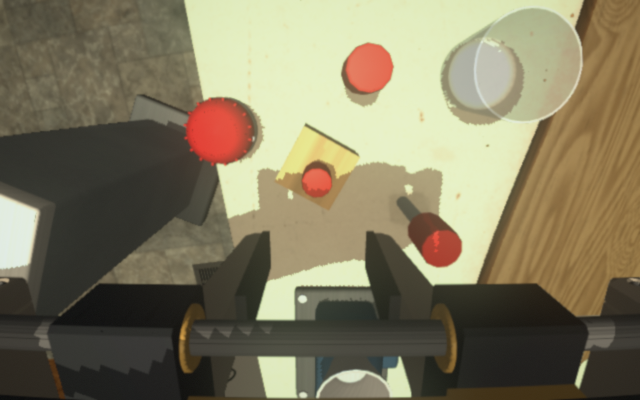

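The wrist view shows the stand pin at (316,182) between the fingers, within 2 px (about 1 mm) of the prediction. The other pins at (369,68) and (441,247) are clear, so I'll descend.

Emit:
{"fn": "step_arm", "kwargs": {"commands": [{"x": 0.25,"y": 0,"z": 0.7,"rx": 0,"ry": 0,"rz": -0.12,"hand": 50},{"x": 0.2,"y": 0,"z": 0.7,"rx": 0,"ry": 0,"rz": -0.1,"hand": 50},{"x": 0,"y": 0,"z": 0.7,"rx": 0,"ry": 0,"rz": 0,"hand": 50},{"x": 0,"y": 0,"z": 0,"rx": 0,"ry": 0,"rz": 0,"hand": 50},{"x": 0,"y": 0,"z": 0,"rx": 0,"ry": 0,"rz": 0,"hand": 50}]}}

```text
time: 2.05
eef_pos: [0.4111, 0.3254, 0.3117]
ee_rot: [0.547, 0.837, 0.008, 0.002]
ft_force: [-0.1, 1.2, 1.2]
finger_gap: 0.543
```

Run:
```python
from h import *
st();go([.409,.323,.089])
w=cam('wrist');print(reds(w),proj(w,np.array([.409,.323,.099])))
```

```text
t 2.05 grasp [0.4132 0.3273 0.1407] F [-0.1  1.2  1.2] gap mm 50.0
shift mm [-1.6 -3.7 51.6] rot deg [ 0.9  -0.31 -0.52]
[([345, 66, 61, 63, 2970], [374.8, 96.9]), ([147, 121, 83, 81, 4978], [188.4, 160.8]), ([288, 216, 36, 35, 1005], [305.5, 233.4])] [308.32564096 236.63139676]
```

Emit:
{"fn": "step_arm", "kwargs": {"commands": [{"x": 0,"y": -0.1,"z": 0.6,"rx": 0.1,"ry": -0.05,"rz": -0.05,"hand": 50},{"x": 0,"y": -0.05,"z": 0.6,"rx": 0.05,"ry": 0,"rz": 0,"hand": 50},{"x": 0,"y": 0,"z": 0.4,"rx": 0,"ry": 0,"rz": 0,"hand": 50},{"x": 0,"y": 0,"z": 0.1,"rx": 0,"ry": 0,"rz": 0,"hand": 50},{"x": 0,"y": 0,"z": 0,"rx": 0,"ry": 0,"rz": 0,"hand": 50}]}}

```text
time: 2.6
eef_pos: [0.4077, 0.3247, 0.2603]
ee_rot: [0.545, 0.839, 0.002, 0.0]
ft_force: [1.1, -0.5, 0.7]
finger_gap: 0.544
```

Run:
```python
from h import *
st();go([.408,.3235,.089])
```

```text
t 2.6 grasp [0.4082 0.3253 0.0893] F [ 1.1 -0.5  0.7] gap mm 50.1
shift mm [-1.2 -0.2  0.3] rot deg [ 0.23 -0.12 -0.2 ]
```

Aligned to about 2 mm, so I'll close.

Emit:
{"fn": "step_arm", "kwargs": {"commands": [{"x": -0.04,"y": 0,"z": 0,"rx": 0.04,"ry": -0.02,"rz": 0,"hand": 10},{"x": 0,"y": 0,"z": 0,"rx": 0,"ry": 0,"rz": 0,"hand": 10},{"x": 0,"y": 0,"z": 0,"rx": 0,"ry": 0,"rz": 0,"hand": 10},{"x": 0,"y": 0,"z": 0,"rx": 0,"ry": 0,"rz": 0,"hand": 10},{"x": 0,"y": 0,"z": 0,"rx": 0,"ry": 0,"rz": 0,"hand": 10}]}}

```text
time: 3.1
eef_pos: [0.4088, 0.3238, 0.2619]
ee_rot: [0.545, 0.839, 0.001, 0.0]
ft_force: [-0.3, 0.1, 0.1]
finger_gap: 0.242
```

Emit:
{"fn": "step_arm", "kwargs": {"commands": [{"x": 0,"y": 0,"z": -0.6,"rx": 0,"ry": 0,"rz": 0,"hand": 10},{"x": 0,"y": 0,"z": -0.9,"rx": 0,"ry": 0,"rz": 0,"hand": 10},{"x": 0,"y": 0,"z": -1,"rx": 0,"ry": 0,"rz": 0,"hand": 10},{"x": 0,"y": 0,"z": -1,"rx": 0,"ry": 0,"rz": 0,"hand": 10},{"x": 0,"y": 0,"z": -1,"rx": 0,"ry": 0,"rz": 0,"hand": 10}]}}

```text
time: 3.6
eef_pos: [0.4076, 0.3229, 0.3974]
ee_rot: [0.545, 0.839, -0.003, -0.0]
ft_force: [0.2, 0.2, 0.2]
finger_gap: 0.243
```

Run:
```python
from h import *
st();go([.5304,.1037,.23])
t=cam('top');w=cam('wrist');save(w,'w2.png')
# refine bush from colour in top (yellow, saturated) near (347,177)
for n,c,z in(('top',t,.1),('side',cam('side'),.1),('wrist',w,.1)):
    h=cv2.cvtColor(c['image'],cv2.COLOR_RGB2HSV)
    m=((h[...,0]>18)&(h[...,0]<32)&(h[...,1]>140)&(h[...,2]>90)).astype(np.uint8)
    k=proj(c,np.array([.5304,.1037,.1]))
    k_,l,s,ce=cv2.connectedComponentsWithStats(m)
    for i in range(1,k_):
        if s[i][4]>25 and np.hypot(*(ce[i]-k))<60:print(n,k.round(),s[i],ce[i].round(1),onz(c,*ce[i],z).round(4))
```

```text
t 3.6 grasp [0.4068 0.3221 0.2264] F [0.2 0.2 0.2] gap mm 22.3
shift mm [-250.2   23.1   -3.1] rot deg [-0.33  0.16 -0.22]
top [347. 177.] [340 170  14  15 138] [346.4 176.9] [0.5305 0.1051 0.1   ]
side [324. 167.] [361 145  10   6  38] [365.2 147.6] [0.4314 0.0197 0.1   ]
side [324. 167.] [317 163  14  12 100] [322.8 167.8] [0.5333 0.1085 0.1   ]
```

Emit:
{"fn": "step_arm", "kwargs": {"commands": [{"x": -0.8,"y": 0.08,"z": -0.1,"rx": 0,"ry": 0,"rz": 0,"hand": 10},{"x": -0.9,"y": 0.08,"z": 0,"rx": 0,"ry": 0,"rz": 0,"hand": 10},{"x": -0.9,"y": 0.08,"z": 0,"rx": 0,"ry": 0,"rz": 0,"hand": 10},{"x": -0.9,"y": 0.08,"z": 0,"rx": 0,"ry": 0,"rz": 0,"hand": 10},{"x": -0.9,"y": 0.08,"z": 0,"rx": 0,"ry": 0,"rz": 0,"hand": 10}]}}

```text
time: 4.25
eef_pos: [0.4707, 0.2074, 0.3948]
ee_rot: [0.54, 0.841, -0.005, -0.003]
ft_force: [0.5, 0.2, -0.3]
finger_gap: 0.243
```

Emit:
{"fn": "step_arm", "kwargs": {"commands": [{"x": -0.9,"y": 0.08,"z": 0,"rx": 0,"ry": 0,"rz": 0,"hand": 10},{"x": -0.9,"y": 0.08,"z": 0,"rx": 0,"ry": 0,"rz": 0,"hand": 10},{"x": -0.6,"y": 0.08,"z": 0,"rx": 0,"ry": 0,"rz": 0,"hand": 10},{"x": 0,"y": 0,"z": 0,"rx": 0,"ry": 0,"rz": 0,"hand": 10},{"x": 0,"y": 0,"z": 0,"rx": 0,"ry": 0,"rz": 0,"hand": 10}]}}

```text
time: 4.75
eef_pos: [0.5072, 0.1384, 0.3875]
ee_rot: [0.543, 0.84, -0.011, -0.005]
ft_force: [-0.4, -0.1, -0.5]
finger_gap: 0.243
```

Run:
```python
from h import *
st();go([.531,.106,.20])
w=cam('wrist');save(w,'w2.png');s=cam('side');save(s,'s2.png',(270,90,390,210),5)
print(reds(w),reds(s))
for z in(.1,.126):print(proj(w,np.array([.531,.106,z])))
```

```text
t 4.75 grasp [0.5037 0.1363 0.2165] F [-0.4 -0.1 -0.5] gap mm 22.4
shift mm [-39.2   8.8  16.4] rot deg [-1.38  0.16  0.01]
[([293, 227, 50, 65, 2607], [317.2, 260.1])] [([139, 117, 14, 15, 158], [145.2, 123.9]), ([276, 121, 12, 14, 143], [281.2, 127.3]), ([332, 130, 9, 17, 137], [335.7, 138.1]), ([169, 210, 16, 26, 131], [177.4, 225.9]), ([321, 220, 15, 24, 297], [328.2, 231.3]), ([402, 247, 28, 25, 541], [415.3, 259.0]), ([368, 257, 16, 25, 323], [375.6, 268.6]), ([49, 270, 29, 26, 556], [63.0, 282.4])]
[336.94590216 243.66084602]
[337.96191883 257.2160844 ]
```

View pics/w2.png

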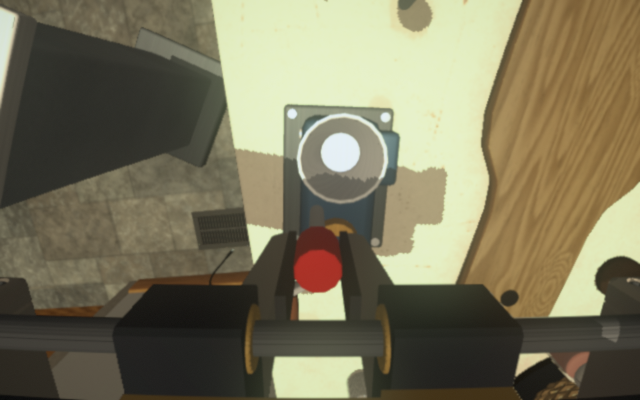

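The wrist view shows the pin held between the fingers with its head at (317,260). The bush is half hidden at (340,230), the hopper rim is centred near (343,158), and the foot bolts are at (292,114), (386,118) and (376,241). I'll refine the bush position and yaw from the rim and bolts.

Run:
```python
from h import *
w=cam('wrist');t=cam('top');s=cam('side')
g=cv2.cvtColor(w['image'],cv2.COLOR_RGB2GRAY)
c=cv2.HoughCircles(g,cv2.HOUGH_GRADIENT,1,100,param1=120,param2=25,minRadius=38,maxRadius=52)
print('rim',c[0][:3] if c is not None else None)
H=onz(w,c[0][0][0],c[0][0][1],.126);print('hopper',H,'rim radius',np.linalg.norm(onz(w,c[0][0][0]+c[0][0][2],c[0][0][1],.126)-H))
B=[]
for u,v in((292,114),(386,118),(376,241)):
    p=g[v-9:v+10,u-9:u+10].astype(float);m=(p>180)
    yy,xx=np.nonzero(m);uu,vv=u-9+xx.mean(),v-9+yy.mean()
    B.append(onz(w,uu,vv,.01));print(m.sum(),uu.round(1),vv.round(1),B[-1])
e=B[1]-B[0];f=B[1]-B[2];print('yaw x',np.degrees(np.arctan2(e[1],e[0])),'yaw y',np.degrees(np.arctan2(-f[0],f[1])),np.linalg.norm(e),np.linalg.norm(f))
print('diag mid',(B[0]+B[2])/2)
# bolts in top view
gt=cv2.cvtColor(t['image'],cv2.COLOR_RGB2GRAY)
b=np.array(((B[0]+B[2])/2));
for z in(.1,):
  h=cv2.cvtColor(w['image'],cv2.COLOR_RGB2HSV);m=((h[...,0]>14)&(h[...,0]<32)&(h[...,1]>140)&(h[...,2]>80));m[:215]=0;m[245:]=0;m[:,:310]=0;m[:,365:]=0
  yy,xx=np.nonzero(m);print('brass',xx.min(),xx.max(),yy.min(),yy.max(), [onz(w,q,yy[xx==q].max(),.1).round(4) for q in (xx.max(),)],onz(w,xx[yy==yy.min()].mean(),yy.min(),.1))
# pin head in the side view now
print('pin',cross(ray(w,317.5,268),ray(s,335.7,133)))
st()
```

```text
rim [[342.5 158.5  44.5]]
hopper [0.50207861 0.17579318 0.126     ] rim radius 0.031013615549004094
102 289.8 113.3 [0.44735531 0.18055902 0.01      ]
146 388.6 117.7 [0.53928969 0.21756135 0.01      ]
0 nan nan [nan nan nan]
yaw x 21.924108656415974 yaw y nan 0.09910147422066923 nan
diag mid [nan nan nan]
brass 326 351 224 235 [array([0.5372, 0.1207, 0.1   ])] [0.52313531 0.12181079 0.1       ]
pin (array([0.50265524, 0.13842367, 0.22494439]), np.float64(0.0008163148048754857))
t 5.0 grasp [0.5041 0.1372 0.2176] F [ 0.6  0.9 -0.7] gap mm 22.5<stdin>:10: RuntimeWarning: Mean of empty slice.
  ret = ret.dtype.type(ret / rcount)
```

Emit:
{"fn": "step_arm", "kwargs": {"commands": [{"x": -0.5,"y": 0.1,"z": 0,"rx": -0.2,"ry": 0,"rz": 0,"hand": 10},{"x": -0.5,"y": 0.1,"z": 0.2,"rx": 0,"ry": 0,"rz": 0,"hand": 10},{"x": -0.2,"y": 0.05,"z": 0.2,"rx": 0,"ry": 0,"rz": 0,"hand": 10},{"x": 0,"y": 0,"z": 0,"rx": 0,"ry": 0,"rz": 0,"hand": 10},{"x": 0,"y": 0,"z": 0,"rx": 0,"ry": 0,"rz": 0,"hand": 10}]}}

```text
time: 5.5
eef_pos: [0.5284, 0.1131, 0.3765]
ee_rot: [0.539, 0.842, 0.0, 0.001]
ft_force: [0.4, 0.3, -1.4]
finger_gap: 0.242
```

Run:
```python
from h import *
st();go([.531,.106,.20])
t=cam('top');s=cam('side');save(s,'s3.png',(280,100,380,200),6)
```

```text
t 5.5 grasp [0.5286 0.1131 0.2055] F [ 0.4  0.3 -1.4] gap mm 22.3
shift mm [-7.6 -0.6  5.5] rot deg [0.05 0.05 0.57]
```

View pics/s3.png

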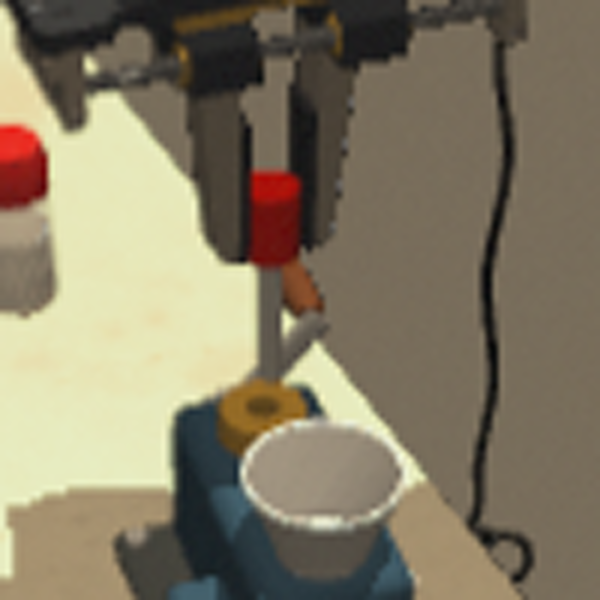

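The side crop shows the pin upright just above the bush, with the shank at about (270,370) and the mouth at (264,405). The 7 mm shift left to make along tool −x accounts for that offset. I'll make the shift and then lower gently.

Emit:
{"fn": "step_arm", "kwargs": {"commands": [{"x": -0.25,"y": -0.02,"z": 0,"rx": 0,"ry": 0,"rz": 0,"hand": 10},{"x": -0.05,"y": 0,"z": 0,"rx": 0,"ry": 0,"rz": 0,"hand": 10},{"x": 0,"y": 0,"z": 0,"rx": 0,"ry": 0,"rz": 0,"hand": 10}]}}

```text
time: 5.9
eef_pos: [0.5315, 0.1051, 0.3771]
ee_rot: [0.538, 0.843, 0.001, 0.001]
ft_force: [-0.4, 0.4, 0.0]
finger_gap: 0.242
```

Run:
```python
from h import *
st();go([.531,.106,.20])
```

```text
t 5.9 grasp [0.5318 0.1052 0.2061] F [-0.4  0.4  0. ] gap mm 22.3
shift mm [ 1.  -0.   6.1] rot deg [0.1  0.03 0.69]
```

Emit:
{"fn": "step_arm", "kwargs": {"commands": [{"x": 0.02,"y": 0,"z": 0.25,"rx": 0,"ry": 0,"rz": 0.1,"hand": 10},{"x": 0,"y": 0,"z": 0.2,"rx": 0,"ry": 0,"rz": 0,"hand": 10},{"x": 0,"y": 0,"z": 0.2,"rx": 0,"ry": 0,"rz": 0,"hand": 10},{"x": 0,"y": 0,"z": 0.2,"rx": 0,"ry": 0,"rz": 0,"hand": 10}]}}

```text
time: 6.3
eef_pos: [0.5313, 0.1058, 0.3501]
ee_rot: [0.543, 0.84, 0.001, 0.001]
ft_force: [-0.7, 0.1, -0.2]
finger_gap: 0.245
```

Emit:
{"fn": "step_arm", "kwargs": {"commands": [{"x": 0,"y": 0,"z": 0.15,"rx": 0,"ry": 0,"rz": 0,"hand": 10},{"x": 0,"y": 0,"z": 0.15,"rx": 0,"ry": 0,"rz": 0,"hand": 10}]}}

```text
time: 6.5
eef_pos: [0.5311, 0.106, 0.3396]
ee_rot: [0.543, 0.84, 0.001, 0.001]
ft_force: [1.0, 0.3, -0.2]
finger_gap: 0.242
```

No contact force and the tip is at about 85 mm, so the pin is inside the bore. A little further down, then release.

Emit:
{"fn": "step_arm", "kwargs": {"commands": [{"x": 0,"y": 0,"z": 0.08,"rx": 0,"ry": 0,"rz": 0,"hand": 10},{"x": 0,"y": 0,"z": 0.08,"rx": 0,"ry": 0,"rz": 0,"hand": 10},{"x": 0,"y": 0,"z": 0,"rx": 0,"ry": 0,"rz": 0,"hand": 10}]}}

```text
time: 6.8
eef_pos: [0.5309, 0.1059, 0.3335]
ee_rot: [0.543, 0.84, 0.0, 0.0]
ft_force: [0.6, -0.1, -1.2]
finger_gap: 0.243
```

Run:
```python
from h import *
st();s=cam('side');print([r for r in reds(s,60) if abs(r[1][0]-328)<20])
for z in(.153,.14,.16):print(proj(s,np.array([.531,.106,z])))
```

```text
t 6.8 grasp [0.531  0.1059 0.1625] F [ 0.6 -0.1 -1.2] gap mm 22.4
[([320, 141, 9, 17, 121], [324.3, 148.7]), ([321, 220, 15, 24, 298], [328.1, 231.3])]
[323.85413941 149.66321214]
[323.83021001 154.05062313]
[323.86715619 147.27273094]
```

The head is about 3 mm above standing height, so I'll release it.

Emit:
{"fn": "step_arm", "kwargs": {"commands": [{"x": 0,"y": 0,"z": 0,"rx": 0,"ry": 0,"rz": 0,"hand": 45},{"x": 0,"y": 0,"z": 0,"rx": 0,"ry": 0,"rz": 0,"hand": 45},{"x": 0,"y": 0,"z": 0,"rx": 0,"ry": 0,"rz": 0,"hand": 45},{"x": 0,"y": 0,"z": 0,"rx": 0,"ry": 0,"rz": 0,"hand": 45},{"x": 0,"y": 0,"z": 0,"rx": 0,"ry": 0,"rz": 0,"hand": 45}]}}

```text
time: 7.35
eef_pos: [0.5315, 0.106, 0.3349]
ee_rot: [0.543, 0.84, 0.001, 0.001]
ft_force: [0.2, 0.1, 0.7]
finger_gap: 0.486
```

Run:
```python
from h import *
st();s=cam('side');print([r for r in reds(s,60) if abs(r[1][0]-328)<20])
```

```text
t 7.35 grasp [0.532  0.1061 0.1639] F [0.2 0.1 0.7] gap mm 44.7
[([321, 141, 10, 17, 136], [325.0, 149.1]), ([321, 220, 15, 24, 298], [328.2, 231.2])]
```

Emit:
{"fn": "step_arm", "kwargs": {"commands": [{"x": 0,"y": 0,"z": -0.4,"rx": 0,"ry": 0,"rz": 0,"hand": 45},{"x": 0,"y": 0,"z": -0.8,"rx": 0,"ry": 0,"rz": 0,"hand": 45},{"x": 0,"y": 0,"z": -0.8,"rx": 0,"ry": 0,"rz": 0,"hand": 45},{"x": 0,"y": 0,"z": -0.4,"rx": 0,"ry": 0,"rz": 0,"hand": 45},{"x": 0,"y": 0,"z": 0,"rx": 0,"ry": 0,"rz": 0,"hand": 45}]}}

```text
time: 7.9
eef_pos: [0.5313, 0.1057, 0.4117]
ee_rot: [0.543, 0.84, 0.001, 0.001]
ft_force: [1.1, 0.4, 0.5]
finger_gap: 0.491
```

Run:
```python
from h import *
st();s=cam('side');save(s,'s4.png',(280,100,380,200),6);t=cam('top');print([r for r in reds(s,60) if abs(r[1][0]-328)<20])
h=cv2.cvtColor(t['image'],cv2.COLOR_RGB2HSV)
def handle(c):
    h=cv2.cvtColor(c['image'],cv2.COLOR_RGB2HSV);k=proj(c,np.array([.525,.022,.1]))
    m=(((h[...,0]<12)|(h[...,0]>175))&(h[...,1]>100)&(h[...,2]>30)).astype(np.uint8)
    n,l,s_,ce=cv2.connectedComponentsWithStats(m)
    return [(s_[i].tolist(),ce[i].round(1).tolist()) for i in range(1,n) if s_[i][4]>15 and np.hypot(*(ce[i]-k))<30]
a,b=handle(t),handle(s);print(a,b)
if a and b:print(cross(ray(t,*a[0][1]),ray(s,*b[0][1])),onz(t,*a[0][1],.102))
```

```text
t 7.9 grasp [0.5318 0.1058 0.2407] F [1.1 0.4 0.5] gap mm 45.2
[([321, 141, 10, 17, 138], [325.2, 149.2]), ([321, 220, 15, 24, 299], [328.1, 231.2])]
[] [([321, 140, 13, 18, 162], [325.6, 148.7])]
```

View pics/s4.png

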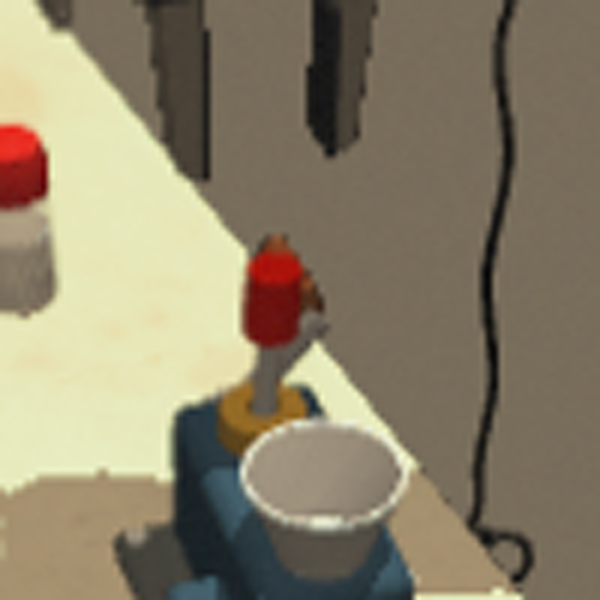

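The pin stands in the bush, with its head at (275,300) in the crop and only a slight lean within the bore clearance. Next I'll close the gripper and set it down behind the crank handle on its near side.

Emit:
{"fn": "step_arm", "kwargs": {"commands": [{"x": -0.5,"y": -0.6,"z": 0,"rx": 0,"ry": 0,"rz": 0,"hand": 0},{"x": -0.7,"y": -0.8,"z": 0,"rx": 0,"ry": 0,"rz": 0,"hand": 0},{"x": -0.7,"y": -0.8,"z": 0,"rx": 0,"ry": 0,"rz": 0,"hand": 0},{"x": -0.6,"y": -0.6,"z": 0,"rx": 0,"ry": 0,"rz": 0,"hand": 0},{"x": 0,"y": 0,"z": 0,"rx": 0,"ry": 0,"rz": 0,"hand": 0}]}}

```text
time: 8.5
eef_pos: [0.4818, 0.0008, 0.4039]
ee_rot: [0.542, 0.841, -0.004, -0.003]
ft_force: [0.8, 0.1, 0.1]
finger_gap: 0.076
```

```bash
cat >> h.py <<'E'
def handle(c):
    h=cv2.cvtColor(c['image'],cv2.COLOR_RGB2HSV)
    m=((h[...,0]<14)|(h[...,0]>175))&(h[...,1]>90)&(h[...,2]>25)
    k=proj(c,np.array([.53,.022,.1]));q=np.zeros_like(m);r=45 if len(c.get('mount',[])) else 22
    u,v=k.astype(int);q[max(v-r,0):v+r,max(u-r,0):u+r]=1;yy,xx=np.nonzero(m&q)
    return (xx.size,xx.mean(),yy.mean()) if xx.size else None
E
python3 - <<'E'
from h import *
st();go([.484,.0005,.15],23.5);w=cam('wrist');t=cam('top');print(handle(t),handle(w))
for c in(t,w):
    a=handle(c)
    if a:print(onz(c,a[1],a[2],.1))
v=np.concatenate([t['image'][130:230,310:440,::-1].repeat(4,0).repeat(4,1),np.zeros((400,0,3),np.uint8)],1)
w_=cv2.resize(w['image'][:,:,::-1],(280,175));p=np.zeros((400,280,3),np.uint8);p[:175]=w_
cv2.imwrite('pics/c.png',np.hstack([v,p]))
E
```

```text
t 8.5 grasp [4.801e-01 3.000e-04 2.330e-01] F [0.8 0.1 0.1] gap mm 7.0
shift mm [-1.3  2.8 82.9] rot deg [-0.59 -0.07  0.92]
(110, np.float64(381.25454545454545), np.float64(180.20909090909092)) (82, np.float64(381.4024390243902), np.float64(167.390243902439))
[0.52406718 0.02427661 0.1       ]
[0.51689681 0.04174857 0.1       ]
```

View pics/c.png

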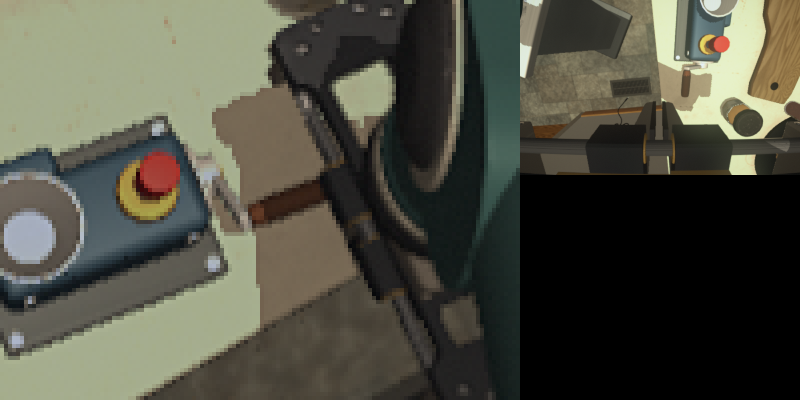

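The view shows the handle from about (250,215) to (322,190) in the crop. The closed fingers are on its near side with about 20 mm of clearance, so I'll descend.

Emit:
{"fn": "step_arm", "kwargs": {"commands": [{"x": 0,"y": 0,"z": 0.8,"rx": -0.1,"ry": 0,"rz": 0.1,"hand": 0},{"x": 0,"y": 0.02,"z": 1,"rx": 0,"ry": 0,"rz": 0,"hand": 0},{"x": 0,"y": 0.02,"z": 1,"rx": 0,"ry": 0,"rz": 0,"hand": 0},{"x": 0,"y": 0,"z": 0.8,"rx": 0,"ry": 0,"rz": 0,"hand": 0},{"x": 0,"y": 0,"z": 0.1,"rx": 0,"ry": 0,"rz": 0,"hand": 0}]}}

```text
time: 9.1
eef_pos: [0.4867, 0.0118, 0.2885]
ee_rot: [0.54, 0.841, 0.003, 0.0]
ft_force: [-0.1, 0.5, -0.2]
finger_gap: 0.006
```

```bash
cat >> h.py <<'E'
def chk():
    st();t=T();d=(t[:3,3]+.171*t[:3,2])-np.array([.531,.106,0]);y=np.radians(23.5)
    print('mill x,y mm',np.round(1000*np.array([d[0]*np.cos(y)+d[1]*np.sin(y),-d[0]*np.sin(y)+d[1]*np.cos(y)]),1))
    s=cam('side');print('head',[r for r in reds(s,40) if abs(r[1][0]-325)<14 and r[1][1]<200])
E
python3 - <<'E'
from h import *
chk();go([.4842,.0006,.104],23.5)
E
```

```text
t 9.1 grasp [0.4872 0.0126 0.1175] F [-0.1  0.5 -0.2] gap mm 0.6
mill x,y mm [-77.4 -68.2]
head [([321, 141, 10, 17, 142], [325.2, 149.0])]
shift mm [-9.1 -7.3 14.2] rot deg [ 0.35 -0.15  1.11]
```

Emit:
{"fn": "step_arm", "kwargs": {"commands": [{"x": -0.15,"y": 0,"z": 0.2,"rx": 0.05,"ry": 0,"rz": 0.1,"hand": 0},{"x": -0.15,"y": 0,"z": 0.2,"rx": 0,"ry": 0,"rz": 0,"hand": 0},{"x": 0,"y": 0,"z": 0,"rx": 0,"ry": 0,"rz": 0,"hand": 0}]}}

```text
time: 9.45
eef_pos: [0.4926, 0.0044, 0.2783]
ee_rot: [0.544, 0.839, 0.002, 0.0]
ft_force: [0.7, -0.9, 1.1]
finger_gap: 0.004
```

Run:
```python
from h import *
chk()
```

```text
t 9.45 grasp [0.4931 0.005  0.1073] F [ 0.7 -0.9  1.1] gap mm 0.3
mill x,y mm [-75.  -77.6]
head [([321, 141, 10, 17, 145], [325.3, 148.9])]
```

Now I'll push the handle away in 3 mm steps, watching the force and the head height.

Emit:
{"fn": "step_arm", "kwargs": {"commands": [{"x": 0,"y": 0.1,"z": 0,"rx": 0,"ry": 0,"rz": 0,"hand": 0},{"x": 0,"y": 0.1,"z": 0,"rx": 0,"ry": 0,"rz": 0,"hand": 0},{"x": 0,"y": 0.1,"z": 0,"rx": 0,"ry": 0,"rz": 0,"hand": 0},{"x": 0,"y": 0.1,"z": 0,"rx": 0,"ry": 0,"rz": 0,"hand": 0},{"x": 0,"y": 0.1,"z": 0,"rx": 0,"ry": 0,"rz": 0,"hand": 0}]}}

```text
time: 10.0
eef_pos: [0.5073, 0.0106, 0.2804]
ee_rot: [0.544, 0.839, 0.003, 0.001]
ft_force: [-3.3, -2.8, 1.2]
finger_gap: 0.006
```

Run:
```python
from h import *
chk()
```

```text
t 10.0 grasp [0.5081 0.0113 0.1094] F [-3.3 -2.8  1.2] gap mm 0.6
mill x,y mm [-58.8 -77.7]
head [([321, 141, 11, 17, 136], [325.8, 148.9])]
```

Emit:
{"fn": "step_arm", "kwargs": {"commands": [{"x": 0,"y": 0.1,"z": 0,"rx": 0,"ry": 0,"rz": 0,"hand": 0},{"x": 0,"y": 0.1,"z": 0,"rx": 0,"ry": 0,"rz": 0,"hand": 0},{"x": 0,"y": 0.1,"z": 0,"rx": 0,"ry": 0,"rz": 0,"hand": 0},{"x": 0,"y": 0.1,"z": 0,"rx": 0,"ry": 0,"rz": 0,"hand": 0}]}}

```text
time: 10.45
eef_pos: [0.518, 0.0149, 0.2797]
ee_rot: [0.545, 0.839, 0.001, -0.001]
ft_force: [-2.4, -2.0, 1.5]
finger_gap: 0.006
```

Run:
```python
from h import *
chk()
```

```text
t 10.45 grasp [0.5181 0.0154 0.1087] F [-2.4 -2.   1.5] gap mm 0.5
mill x,y mm [-47.9 -77.9]
head [([321, 142, 11, 16, 136], [325.9, 149.0])]
```

Emit:
{"fn": "step_arm", "kwargs": {"commands": [{"x": 0,"y": 0.1,"z": 0,"rx": 0,"ry": 0,"rz": 0,"hand": 0},{"x": 0,"y": 0.1,"z": 0,"rx": 0,"ry": 0,"rz": 0,"hand": 0},{"x": 0,"y": 0.1,"z": 0,"rx": 0,"ry": 0,"rz": 0,"hand": 0}]}}

```text
time: 10.8
eef_pos: [0.5277, 0.0191, 0.2799]
ee_rot: [0.545, 0.839, 0.002, 0.0]
ft_force: [-1.9, -0.8, 0.1]
finger_gap: 0.004
```

Run:
```python
from h import *
chk()
```

```text
t 10.8 grasp [0.5281 0.0196 0.1089] F [-1.9 -0.8  0.1] gap mm 0.4
mill x,y mm [-37.1 -78.1]
head [([319, 147, 11, 16, 132], [323.5, 154.0])]
```

Emit:
{"fn": "step_arm", "kwargs": {"commands": [{"x": 0,"y": 0.1,"z": 0,"rx": 0,"ry": 0,"rz": 0,"hand": 0},{"x": 0,"y": 0.1,"z": 0,"rx": 0,"ry": 0,"rz": 0,"hand": 0}]}}

```text
time: 11.05
eef_pos: [0.5341, 0.0218, 0.2801]
ee_rot: [0.545, 0.839, 0.002, 0.001]
ft_force: [-1.9, -2.2, 1.1]
finger_gap: 0.012
```

Run:
```python
from h import *
chk()
```

```text
t 11.05 grasp [0.5348 0.0223 0.1091] F [-1.9 -2.2  1.1] gap mm 1.1
mill x,y mm [-29.9 -78.2]
head [([320, 147, 9, 16, 136], [323.9, 154.5])]
```

The head dropped 5 px (to about 140 mm), so the pin is in the hole. I'll go on slowly until the crank stops.

Emit:
{"fn": "step_arm", "kwargs": {"commands": [{"x": 0,"y": 0.07,"z": 0,"rx": 0,"ry": 0,"rz": 0,"hand": 0}]}}

```text
time: 11.2
eef_pos: [0.5365, 0.0229, 0.2802]
ee_rot: [0.545, 0.839, 0.002, 0.001]
ft_force: [-1.0, -2.7, 0.5]
finger_gap: 0.005
```

Emit:
{"fn": "step_arm", "kwargs": {"commands": [{"x": 0,"y": 0.07,"z": 0,"rx": 0,"ry": 0,"rz": 0,"hand": 0}]}}

```text
time: 11.3
eef_pos: [0.5386, 0.0238, 0.2802]
ee_rot: [0.545, 0.839, 0.002, 0.001]
ft_force: [-1.9, -2.2, 0.6]
finger_gap: 0.005
```

Emit:
{"fn": "step_arm", "kwargs": {"commands": [{"x": 0,"y": 0.05,"z": 0,"rx": 0,"ry": 0,"rz": 0,"hand": 0}]}}

```text
time: 11.4
eef_pos: [0.5399, 0.0243, 0.2801]
ee_rot: [0.545, 0.839, 0.002, 0.001]
ft_force: [-1.6, -3.0, -0.1]
finger_gap: 0.007
```

Emit:
{"fn": "step_arm", "kwargs": {"commands": [{"x": 0,"y": 0.06,"z": 0,"rx": 0,"ry": 0,"rz": 0,"hand": 0}]}}

```text
time: 11.5
eef_pos: [0.5413, 0.0248, 0.2799]
ee_rot: [0.545, 0.839, 0.002, 0.0]
ft_force: [-3.3, -2.9, 0.6]
finger_gap: 0.0
```

Emit:
{"fn": "step_arm", "kwargs": {"commands": [{"x": 0,"y": 0.06,"z": 0,"rx": 0,"ry": 0,"rz": 0,"hand": 0}]}}

```text
time: 11.6
eef_pos: [0.5426, 0.0253, 0.2797]
ee_rot: [0.545, 0.838, 0.001, -0.0]
ft_force: [-3.6, -3.4, 1.0]
finger_gap: 0.008
```

Run:
```python
from h import *
chk()
```

```text
t 11.6 grasp [0.5427 0.0256 0.1087] F [-3.6 -3.4  1. ] gap mm 0.7
mill x,y mm [-21.3 -78.4]
head [([320, 147, 10, 16, 139], [324.3, 154.3])]
```

Emit:
{"fn": "step_arm", "kwargs": {"commands": [{"x": 0,"y": 0.04,"z": 0,"rx": 0,"ry": 0,"rz": 0,"hand": 0}]}}

```text
time: 11.75
eef_pos: [0.5434, 0.0256, 0.2794]
ee_rot: [0.545, 0.838, 0.001, -0.001]
ft_force: [-4.7, -3.7, 1.6]
finger_gap: 0.005
```

Emit:
{"fn": "step_arm", "kwargs": {"commands": [{"x": 0,"y": 0.04,"z": 0,"rx": 0,"ry": 0,"rz": 0,"hand": 0}]}}

```text
time: 11.85
eef_pos: [0.5441, 0.0258, 0.2791]
ee_rot: [0.545, 0.838, -0.0, -0.001]
ft_force: [-5.3, -3.7, 0.5]
finger_gap: 0.003
```

The force is up to about 6.5 N and climbing with no further travel, so the crank has stopped against the pin. I'll back off, lift and move over the pin.

Emit:
{"fn": "step_arm", "kwargs": {"commands": [{"x": 0,"y": -0.3,"z": 0,"rx": 0,"ry": 0,"rz": 0,"hand": 0},{"x": 0,"y": -0.3,"z": -0.2,"rx": 0,"ry": 0,"rz": 0,"hand": 0},{"x": 0,"y": 0,"z": -1,"rx": 0,"ry": 0,"rz": 0,"hand": 0},{"x": 0,"y": 0,"z": -1,"rx": 0,"ry": 0,"rz": 0,"hand": 0},{"x": 0,"y": 0,"z": -1,"rx": 0,"ry": 0,"rz": 0,"hand": 0}]}}

```text
time: 12.35
eef_pos: [0.5255, 0.0199, 0.3761]
ee_rot: [0.544, 0.839, 0.001, -0.002]
ft_force: [1.1, -0.1, -0.5]
finger_gap: 0.007
```

Run:
```python
from h import *
chk();go([.531,.106,.195],23.5)
```

```text
t 12.35 grasp [0.5249 0.0205 0.2051] F [ 1.1 -0.1 -0.5] gap mm 0.7
mill x,y mm [-39.6 -76. ]
head [([320, 147, 10, 16, 130], [324.6, 154.7])]
shift mm [77.3 38.6 15.7] rot deg [ 0.41 -0.16  0.54]
```

Emit:
{"fn": "step_arm", "kwargs": {"commands": [{"x": 0.5,"y": 0.3,"z": 0,"rx": 0.06,"ry": 0,"rz": 0.08,"hand": 0},{"x": 0.8,"y": 0.4,"z": 0,"rx": 0,"ry": 0,"rz": 0,"hand": 0},{"x": 0.8,"y": 0.4,"z": 0,"rx": 0,"ry": 0,"rz": 0,"hand": 0},{"x": 0.3,"y": 0.1,"z": 0,"rx": 0,"ry": 0,"rz": 0,"hand": 0},{"x": 0,"y": 0,"z": 0,"rx": 0,"ry": 0,"rz": 0,"hand": 0}]}}

```text
time: 12.9
eef_pos: [0.5311, 0.1022, 0.3885]
ee_rot: [0.548, 0.836, 0.009, 0.004]
ft_force: [-0.3, 0.3, -0.2]
finger_gap: 0.007
```

Run:
```python
from h import *
chk();go([.531,.106,.185],23.5)
```

```text
t 12.9 grasp [0.5337 0.104  0.2175] F [-0.3  0.3 -0.2] gap mm 0.7
mill x,y mm [ 1.7 -2.9]
head [([320, 147, 10, 16, 130], [324.5, 154.7])]
shift mm [ 4.1  1.1 32.5] rot deg [ 1.04 -0.2  -0.06]
```

Emit:
{"fn": "step_arm", "kwargs": {"commands": [{"x": 0.1,"y": 0,"z": 0.5,"rx": 0.17,"ry": 0,"rz": 0,"hand": 0},{"x": 0.05,"y": -0.05,"z": 0.4,"rx": 0,"ry": 0,"rz": 0,"hand": 0},{"x": 0,"y": 0,"z": 0.1,"rx": 0,"ry": 0,"rz": 0,"hand": 0},{"x": 0,"y": 0,"z": 0,"rx": 0,"ry": 0,"rz": 0,"hand": 0}]}}

```text
time: 13.35
eef_pos: [0.5275, 0.1014, 0.355]
ee_rot: [0.551, 0.835, -0.001, -0.002]
ft_force: [0.9, -1.1, 0.8]
finger_gap: 0.006
```

Run:
```python
from h import *
chk();go([.531,.106,.175],23.5)
```

```text
t 13.35 grasp [0.5268 0.1016 0.184 ] F [ 0.9 -1.1  0.8] gap mm 0.5
mill x,y mm [-5.6 -2.4]
head [([320, 147, 10, 16, 131], [324.6, 154.6])]
shift mm [2.8 5.  9.2] rot deg [-0.18 -0.14 -0.37]
```

Emit:
{"fn": "step_arm", "kwargs": {"commands": [{"x": 0.08,"y": 0.15,"z": 0.1,"rx": -0.03,"ry": 0,"rz": -0.06,"hand": 0},{"x": 0.02,"y": 0.03,"z": 0.1,"rx": 0,"ry": 0,"rz": 0,"hand": 0},{"x": 0,"y": 0,"z": 0.07,"rx": 0,"ry": 0,"rz": 0,"hand": 0}]}}

```text
time: 13.7
eef_pos: [0.5322, 0.1062, 0.3471]
ee_rot: [0.549, 0.836, 0.001, -0.0]
ft_force: [-0.3, 1.2, 2.2]
finger_gap: 0.001
```

Run:
```python
from h import *
chk();go([.531,.106,.175],23.5)
```

```text
t 13.7 grasp [0.5323 0.1067 0.1761] F [-0.3  1.2  2.2] gap mm 0.1
mill x,y mm [1.5 0.1]
head [([320, 149, 10, 14, 109], [324.6, 155.9])]
shift mm [ 0.3 -1.2  1.1] rot deg [ 0.12 -0.12 -0.03]
```

Centred and just touching (fingertip at 157 mm). Pressing gently.

Emit:
{"fn": "step_arm", "kwargs": {"commands": [{"x": 0,"y": 0,"z": 0.07,"rx": 0,"ry": 0,"rz": 0,"hand": 0},{"x": 0,"y": 0,"z": 0.07,"rx": 0,"ry": 0,"rz": 0,"hand": 0}]}}

```text
time: 13.95
eef_pos: [0.534, 0.106, 0.3458]
ee_rot: [0.549, 0.836, 0.004, 0.002]
ft_force: [-1.7, -0.7, 12.3]
finger_gap: 0.002
```

Emit:
{"fn": "step_arm", "kwargs": {"commands": [{"x": 0,"y": 0,"z": 0.08,"rx": 0,"ry": 0,"rz": 0,"hand": 0},{"x": 0,"y": 0,"z": 0.08,"rx": 0,"ry": 0,"rz": 0,"hand": 0}]}}

```text
time: 14.15
eef_pos: [0.5358, 0.1053, 0.3449]
ee_rot: [0.549, 0.836, 0.006, 0.004]
ft_force: [-2.1, -1.7, 13.5]
finger_gap: 0.007
```

At 13 N the pin isn't moving, and pressing harder would wedge it on the edge of the hole. It dropped at a crank angle of about −0.3 rad and stopped at about +0.1 rad, so the hole is upright near −0.05. I'll lift off and ease the crank back about 8 mm at the handle from its far side, then press again.

Emit:
{"fn": "step_arm", "kwargs": {"commands": [{"x": 0,"y": 0,"z": -0.5,"rx": 0,"ry": 0,"rz": 0,"hand": 0},{"x": -0.5,"y": 0.3,"z": -0.6,"rx": 0,"ry": 0,"rz": 0,"hand": 0},{"x": -0.8,"y": 0.5,"z": 0,"rx": 0,"ry": 0,"rz": 0,"hand": 0},{"x": -0.8,"y": 0.5,"z": 0,"rx": 0,"ry": 0,"rz": 0,"hand": 0},{"x": -0.3,"y": 0.2,"z": 0,"rx": 0,"ry": 0,"rz": 0,"hand": 0}]}}

```text
time: 14.65
eef_pos: [0.6064, 0.0573, 0.3814]
ee_rot: [0.547, 0.837, 0.007, 0.004]
ft_force: [-0.5, 0.6, -0.0]
finger_gap: 0.003
```

Run:
```python
from h import *
chk();y=np.radians(23.5)
def M(x,v,z):return [.531+x*np.cos(y)-v*np.sin(y),.106+x*np.sin(y)+v*np.cos(y),z]
go(M(.048,-.078,.108),23.5)
t=cam('top');a=handle(t);print(a, a and onz(t,a[1],a[2],.115))
w=cam('wrist');save(w,'w3.png')
for x in(-.01,0,.006,.015):print(x,proj(w,np.array(M(x,-.06,.115))).round())
```

```text
t 14.65 grasp [0.609  0.0586 0.2105] F [-0.5  0.6 -0. ] gap mm 0.3
mill x,y mm [ 52.6 -74.5]
head [([319, 148, 10, 16, 141], [323.4, 155.3])]
shift mm [ -2.8  -3.7 102.2] rot deg [ 0.96 -0.03  0.17]
(90, np.float64(374.5), np.float64(165.04444444444445)) [0.55635468 0.04180391 0.115     ]
-0.01 [231. 189.]
0 [245. 189.]
0.006 [253. 189.]
0.015 [266. 189.]
```

View pics/w3.png

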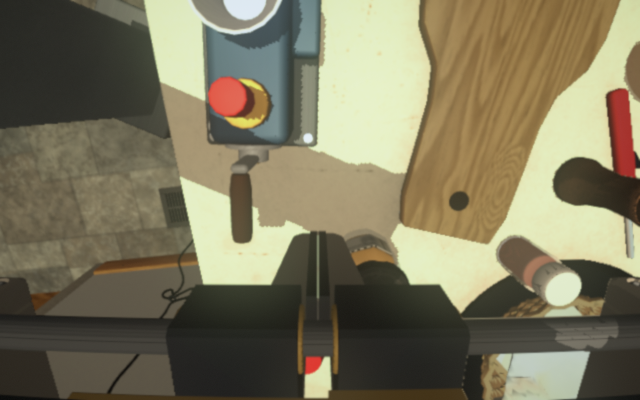

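The wrist view shows the handle at (241,205), so its mill x is about −3 mm. That puts the crank at about −0.05 rad: the finger is thinner than I assumed, so all my crank angles were about 0.15 too high. That puts the hole nearer −0.2 rad, and I still need about 8 mm of back-off. The jar lid at (375,270) is clear of the descent.

Emit:
{"fn": "step_arm", "kwargs": {"commands": [{"x": 0,"y": -0.2,"z": 0.5,"rx": 0.1,"ry": 0,"rz": 0,"hand": 0},{"x": -0.1,"y": -0.2,"z": 0.9,"rx": 0.05,"ry": 0,"rz": 0,"hand": 0},{"x": -0.1,"y": 0,"z": 0.9,"rx": 0,"ry": 0,"rz": 0,"hand": 0},{"x": 0,"y": 0,"z": 0.6,"rx": 0,"ry": 0,"rz": 0,"hand": 0},{"x": 0,"y": 0,"z": 0,"rx": 0,"ry": 0,"rz": 0,"hand": 0}]}}

```text
time: 15.3
eef_pos: [0.5889, 0.0537, 0.2864]
ee_rot: [0.543, 0.84, -0.002, -0.006]
ft_force: [-0.4, 0.0, 0.3]
finger_gap: 0.004
```

Run:
```python
from h import *
chk()
```

```text
t 15.3 grasp [0.5868 0.0544 0.1154] F [-0.4  0.   0.3] gap mm 0.3
mill x,y mm [ 30.6 -69.6]
head [([319, 148, 10, 16, 141], [323.4, 155.3])]
```

Emit:
{"fn": "step_arm", "kwargs": {"commands": [{"x": -0.1,"y": -0.15,"z": 0.1,"rx": 0,"ry": 0.1,"rz": 0,"hand": 0},{"x": -0.1,"y": -0.12,"z": 0.1,"rx": 0,"ry": 0,"rz": 0,"hand": 0},{"x": 0,"y": -0.1,"z": 0,"rx": 0,"ry": 0,"rz": 0,"hand": 0}]}}

```text
time: 15.65
eef_pos: [0.5809, 0.044, 0.2829]
ee_rot: [0.542, 0.84, 0.003, -0.01]
ft_force: [-0.1, 0.9, 0.2]
finger_gap: 0.004
```

Run:
```python
from h import *
chk()
```

```text
t 15.65 grasp [0.5787 0.0467 0.1119] F [-0.1  0.9  0.2] gap mm 0.4
mill x,y mm [ 20.1 -73.4]
head [([319, 148, 10, 16, 140], [323.4, 155.2])]
```

Emit:
{"fn": "step_arm", "kwargs": {"commands": [{"x": 0,"y": -0.12,"z": 0,"rx": 0,"ry": -0.1,"rz": 0,"hand": 0}]}}

```text
time: 15.8
eef_pos: [0.5778, 0.0428, 0.2839]
ee_rot: [0.543, 0.84, 0.001, -0.004]
ft_force: [1.4, 1.9, 0.7]
finger_gap: 0.006
```

Emit:
{"fn": "step_arm", "kwargs": {"commands": [{"x": 0,"y": -0.12,"z": 0,"rx": 0,"ry": -0.1,"rz": 0,"hand": 0}]}}

```text
time: 15.9
eef_pos: [0.5747, 0.0416, 0.2845]
ee_rot: [0.543, 0.84, -0.001, 0.001]
ft_force: [0.9, 2.3, 0.6]
finger_gap: 0.007
```

Emit:
{"fn": "step_arm", "kwargs": {"commands": [{"x": 0,"y": -0.1,"z": 0,"rx": 0,"ry": 0,"rz": 0,"hand": 0}]}}

```text
time: 16.0
eef_pos: [0.572, 0.0408, 0.2851]
ee_rot: [0.542, 0.84, -0.0, 0.002]
ft_force: [1.9, 0.8, 0.8]
finger_gap: 0.001
```

Run:
```python
from h import *
chk()
```

```text
t 16.0 grasp [0.5724 0.0404 0.1141] F [1.9 0.8 0.8] gap mm 0.1
mill x,y mm [ 11.8 -76.7]
head [([319, 148, 10, 16, 136], [323.4, 155.2])]
```

Emit:
{"fn": "step_arm", "kwargs": {"commands": [{"x": 0,"y": -0.1,"z": 0,"rx": 0,"ry": 0,"rz": 0,"hand": 0}]}}

```text
time: 16.15
eef_pos: [0.5691, 0.0395, 0.2853]
ee_rot: [0.542, 0.84, -0.0, 0.002]
ft_force: [1.6, 2.0, 0.2]
finger_gap: 0.005
```

Run:
```python
from h import *
chk()
```

```text
t 16.15 grasp [0.5695 0.0391 0.1143] F [1.6 2.  0.2] gap mm 0.5
mill x,y mm [  8.7 -76.7]
head [([319, 148, 10, 16, 127], [323.3, 155.2])]
```

Emit:
{"fn": "step_arm", "kwargs": {"commands": [{"x": 0,"y": 0.3,"z": -0.1,"rx": 0,"ry": 0,"rz": 0,"hand": 0},{"x": 0,"y": 0.1,"z": -0.9,"rx": 0,"ry": 0,"rz": 0,"hand": 0},{"x": 0,"y": 0,"z": -1,"rx": 0,"ry": 0,"rz": 0,"hand": 0},{"x": 0.1,"y": 0,"z": -0.8,"rx": 0,"ry": 0,"rz": 0,"hand": 0},{"x": 0.4,"y": -0.1,"z": 0,"rx": 0,"ry": 0,"rz": 0,"hand": 0}]}}

```text
time: 16.7
eef_pos: [0.5719, 0.0546, 0.3709]
ee_rot: [0.544, 0.839, -0.004, -0.0]
ft_force: [0.5, 0.1, -0.2]
finger_gap: 0.008
```

Run:
```python
from h import *
chk();go([.531,.106,.195],23.5);t=cam('top');a=handle(t);print(a,onz(t,a[1],a[2],.113))
```

```text
t 16.7 grasp [0.571  0.0535 0.1999] F [ 0.5  0.1 -0.2] gap mm 0.7
mill x,y mm [ 15.8 -64.2]
head [([319, 148, 10, 16, 129], [323.4, 155.2])]
shift mm [ 60.4 -15.4   3.1] rot deg [-0.62  0.08  0.74]
(54, np.float64(373.5), np.float64(171.05555555555554)) [0.54268978 0.04393086 0.113     ]
```

Emit:
{"fn": "step_arm", "kwargs": {"commands": [{"x": 0.5,"y": -0.1,"z": 0,"rx": -0.1,"ry": 0,"rz": 0.12,"hand": 0},{"x": 0.7,"y": -0.2,"z": 0,"rx": 0,"ry": 0,"rz": 0,"hand": 0},{"x": 0.4,"y": -0.15,"z": 0.1,"rx": 0,"ry": 0,"rz": 0,"hand": 0},{"x": 0,"y": 0,"z": 0,"rx": 0,"ry": 0,"rz": 0,"hand": 0},{"x": 0,"y": 0,"z": 0,"rx": 0,"ry": 0,"rz": 0,"hand": 0}]}}

```text
time: 17.3
eef_pos: [0.535, 0.0966, 0.3582]
ee_rot: [0.547, 0.837, -0.006, -0.003]
ft_force: [-0.2, 0.2, 0.1]
finger_gap: 0.006
```

Run:
```python
from h import *
chk();go([.531,.106,.176],23.5)
```

```text
t 17.3 grasp [0.533  0.0954 0.1873] F [-0.2  0.2  0.1] gap mm 0.6
mill x,y mm [ -2.4 -10.5]
head [([319, 148, 10, 16, 126], [323.5, 155.3])]
shift mm [10.3  0.3 11.2] rot deg [-0.78  0.08  0.11]
```

Emit:
{"fn": "step_arm", "kwargs": {"commands": [{"x": 0.2,"y": 0,"z": 0.1,"rx": -0.1,"ry": 0,"rz": 0,"hand": 0},{"x": 0.12,"y": 0,"z": 0.15,"rx": 0,"ry": 0,"rz": 0,"hand": 0},{"x": 0,"y": 0,"z": 0,"rx": 0,"ry": 0,"rz": 0,"hand": 0}]}}

```text
time: 17.65
eef_pos: [0.5318, 0.1043, 0.3497]
ee_rot: [0.549, 0.836, -0.002, 0.0]
ft_force: [0.4, -0.3, -0.7]
finger_gap: 0.003
```

Run:
```python
from h import *
chk();go([.531,.106,.176],23.5)
```

```text
t 17.65 grasp [0.5316 0.1038 0.1787] F [ 0.4 -0.3 -0.7] gap mm 0.2
mill x,y mm [-0.4 -2.2]
head [([319, 149, 10, 15, 117], [323.5, 155.9])]
shift mm [ 2.1 -0.2  3. ] rot deg [-0.11  0.14 -0.05]
```

Emit:
{"fn": "step_arm", "kwargs": {"commands": [{"x": 0.05,"y": 0,"z": 0.1,"rx": 0,"ry": 0,"rz": 0,"hand": 0},{"x": 0,"y": 0,"z": 0.08,"rx": 0,"ry": 0,"rz": 0,"hand": 0}]}}

```text
time: 17.9
eef_pos: [0.5317, 0.1053, 0.3448]
ee_rot: [0.549, 0.836, -0.001, 0.001]
ft_force: [-0.1, -0.9, 3.1]
finger_gap: 0.006
```

Emit:
{"fn": "step_arm", "kwargs": {"commands": [{"x": 0,"y": 0,"z": 0.1,"rx": 0,"ry": 0,"rz": 0,"hand": 0}]}}

```text
time: 18.0
eef_pos: [0.5321, 0.1052, 0.3421]
ee_rot: [0.549, 0.836, -0.001, 0.001]
ft_force: [0.6, -0.9, 3.7]
finger_gap: 0.003
```

Emit:
{"fn": "step_arm", "kwargs": {"commands": [{"x": 0,"y": 0,"z": 0.1,"rx": 0,"ry": 0,"rz": 0,"hand": 0}]}}

```text
time: 18.1
eef_pos: [0.5324, 0.1051, 0.3394]
ee_rot: [0.549, 0.836, -0.0, 0.002]
ft_force: [-0.0, -0.2, 6.3]
finger_gap: -0.002
```

It is going down now at about 4–6 N, so I'll continue to home.

Emit:
{"fn": "step_arm", "kwargs": {"commands": [{"x": 0,"y": 0,"z": 0.1,"rx": 0,"ry": 0,"rz": 0,"hand": 0},{"x": 0,"y": 0,"z": 0.1,"rx": 0,"ry": 0,"rz": 0,"hand": 0}]}}

```text
time: 18.3
eef_pos: [0.5331, 0.1041, 0.335]
ee_rot: [0.549, 0.836, -0.0, 0.002]
ft_force: [-4.6, -2.3, 14.8]
finger_gap: 0.002
```

Emit:
{"fn": "step_arm", "kwargs": {"commands": [{"x": 0,"y": 0,"z": 0.1,"rx": 0,"ry": 0,"rz": 0,"hand": 0},{"x": 0,"y": 0,"z": 0.1,"rx": 0,"ry": 0,"rz": 0,"hand": 0}]}}

```text
time: 18.5
eef_pos: [0.5334, 0.1025, 0.3318]
ee_rot: [0.55, 0.835, -0.0, 0.002]
ft_force: [-6.2, -2.8, 18.5]
finger_gap: 0.003
```

Emit:
{"fn": "step_arm", "kwargs": {"commands": [{"x": 0,"y": 0,"z": 0.1,"rx": 0,"ry": 0,"rz": 0,"hand": 0},{"x": 0,"y": 0,"z": 0.1,"rx": 0,"ry": 0,"rz": 0,"hand": 0}]}}

```text
time: 18.7
eef_pos: [0.5333, 0.1012, 0.3289]
ee_rot: [0.55, 0.835, -0.0, 0.001]
ft_force: [-5.5, -1.5, 15.2]
finger_gap: 0.01
```

Run:
```python
from h import *
chk()
```

```text
t 18.7 grasp [0.5336 0.1009 0.1579] F [-5.5 -1.5 15.2] gap mm 1.0
mill x,y mm [ 0.4 -5.7]
head [([319, 155, 9, 13, 106], [323.0, 161.0])]
```

Pressing has brought it to about 7 mm from home at 15 N, but the fingertip has slipped 6 mm off centre. I'll lift a little, re-centre and finish.

Emit:
{"fn": "step_arm", "kwargs": {"commands": [{"x": 0,"y": 0,"z": -0.2,"rx": 0,"ry": 0,"rz": 0,"hand": 0},{"x": 0.15,"y": 0,"z": 0,"rx": 0,"ry": 0,"rz": 0,"hand": 0},{"x": 0.05,"y": 0,"z": 0,"rx": 0,"ry": 0,"rz": 0,"hand": 0},{"x": 0,"y": 0,"z": 0,"rx": 0,"ry": 0,"rz": 0,"hand": 0}]}}

```text
time: 19.15
eef_pos: [0.5303, 0.107, 0.3341]
ee_rot: [0.55, 0.835, -0.001, 0.001]
ft_force: [-0.3, -0.4, 0.8]
finger_gap: 0.003
```

Run:
```python
from h import *
chk();go([.531,.106,.158],23.5)
```

```text
t 19.15 grasp [0.5304 0.1066 0.1631] F [-0.3 -0.4  0.8] gap mm 0.3
mill x,y mm [-0.3  0.8]
head [([319, 155, 10, 14, 114], [323.8, 161.4])]
shift mm [-1.2  0.3  4.9] rot deg [-0.02  0.12 -0.24]
```

Emit:
{"fn": "step_arm", "kwargs": {"commands": [{"x": 0,"y": 0,"z": 0.12,"rx": 0,"ry": 0,"rz": 0,"hand": 0},{"x": 0,"y": 0,"z": 0.1,"rx": 0,"ry": 0,"rz": 0,"hand": 0}]}}

```text
time: 19.4
eef_pos: [0.5306, 0.107, 0.3272]
ee_rot: [0.55, 0.835, -0.001, 0.001]
ft_force: [0.1, -1.6, 6.5]
finger_gap: 0.002
```

Emit:
{"fn": "step_arm", "kwargs": {"commands": [{"x": 0.03,"y": 0,"z": 0.1,"rx": 0,"ry": 0,"rz": 0,"hand": 0},{"x": 0.03,"y": 0,"z": 0.1,"rx": 0,"ry": 0,"rz": 0,"hand": 0}]}}

```text
time: 19.6
eef_pos: [0.5312, 0.1071, 0.3228]
ee_rot: [0.55, 0.835, -0.0, 0.003]
ft_force: [-5.1, -4.3, 24.7]
finger_gap: 0.007
```

Emit:
{"fn": "step_arm", "kwargs": {"commands": [{"x": 0.03,"y": 0,"z": 0.1,"rx": 0,"ry": 0,"rz": 0,"hand": 0},{"x": 0.03,"y": 0,"z": 0.1,"rx": 0,"ry": 0,"rz": 0,"hand": 0}]}}

```text
time: 19.8
eef_pos: [0.5323, 0.106, 0.3221]
ee_rot: [0.551, 0.835, 0.0, 0.004]
ft_force: [-8.0, -5.0, 28.7]
finger_gap: 0.005
```

The TCP has stopped at 322 mm, which is the expected home height with the head on the bush. Lifting off to check.

Emit:
{"fn": "step_arm", "kwargs": {"commands": [{"x": 0,"y": 0,"z": -0.4,"rx": 0,"ry": 0,"rz": 0,"hand": 0},{"x": 0,"y": 0,"z": -1,"rx": 0,"ry": 0,"rz": 0,"hand": 0},{"x": 0,"y": 0,"z": -1,"rx": 0,"ry": 0,"rz": 0,"hand": 0},{"x": 0,"y": 0,"z": -0.6,"rx": 0,"ry": 0,"rz": 0,"hand": 0},{"x": 0,"y": 0,"z": 0,"rx": 0,"ry": 0,"rz": 0,"hand": 0}]}}

```text
time: 20.3
eef_pos: [0.5318, 0.1055, 0.415]
ee_rot: [0.552, 0.834, -0.0, 0.004]
ft_force: [-0.3, 0.1, -0.2]
finger_gap: 0.003
```

Run:
```python
from h import *
chk();s=cam('side')
for z in(.116,.118,.12):print(z,proj(s,np.array([.531,.106,z])).round(1), 'top',proj(s,np.array([.531,.106,z+.016])).round(1))
save(s,'s5.png',(280,100,380,200),6)
print(reds(cam('top')))
```

```text
t 20.3 grasp [0.5328 0.1046 0.244 ] F [-0.3  0.1 -0.2] gap mm 0.3
mill x,y mm [ 1.1 -2. ]
head [([319, 155, 10, 15, 121], [323.2, 162.0])]
0.116 [323.8 162. ] top [323.8 156.7]
0.118 [323.8 161.3] top [323.8 156.1]
0.12 [323.8 160.7] top [323.8 155.4]
[([283, 37, 30, 28, 257], [298.2, 50.6]), ([420, 120, 15, 16, 180], [426.7, 127.0]), ([342, 171, 9, 9, 45], [345.5, 176.0]), ([247, 179, 15, 14, 155], [253.5, 185.5]), ([205, 222, 16, 13, 149], [211.9, 227.9]), ([243, 257, 25, 25, 481], [254.9, 269.0])]
```

View pics/s5.png

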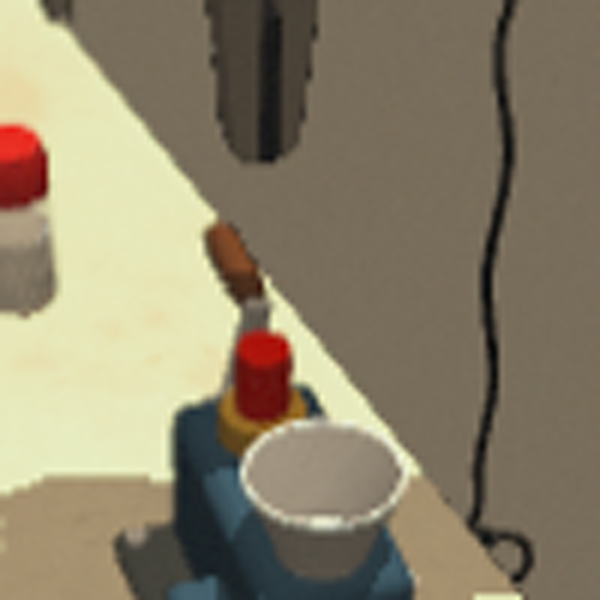

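The final view shows the head at (263,375) in the crop, seated flush and upright on the brass bush with the gripper clear. The centroid matches a head height of 116 mm, so I'll hand in.

```bash
python3 -c "
from h import *
arm.sign_off();st()"
```

```text
the job is handed in; nothing more can be done
the job is handed in; nothing more can be done
```

The mill is locked and I handed the job in at about 20 s of the 50 s allowed. The sign-off gives no verdict.

**What I did:** I took the smallest pin from the stand and stood it in the bush. I turned the crank away gently until the pin dropped and the crank stopped, with about 6.5 N at the handle. I then pressed the pin home.

**Last checks:**
- **Pin height:** the pressing fingertip stopped at 132 mm. That puts the head centre at about 116 mm, and the side view agrees.
- **Pin position:** the head sits upright and flush on the bush, and the gripper is clear.
- **Bystanders:** the shaker and egg timer appear unmoved in the last top view. I did not re-measure the jar or the glass, but the arm did not go near them.

**What went wrong:**
- **Refused moves:** the first two move calls were refused because I left some fields out. Nothing moved.
- **First press:** it stalled at about 13 N because the crank rested at its stop with the pin against the edge of the hole. I eased the crank back about 8 mm at the handle and pressed again.
- **Second press:** the fingertip slipped about 6 mm off centre. I lifted, re-centred and finished, with a peak of about 30 N once the pin was seated.
- **Crank angles:** my first angle estimates were off by about 0.15 rad because I took the fingers to be thicker than they are.

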